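# Swap spice jars in a clip rack

### The job

Restock the spice clip rack: the jar that has run low (less than half full, the only one in the rack with a paper label) goes out for refilling: pull it forwards out of its clip and stand it on the bamboo tray. Press the two full jars from the tray straight back into the two free clips, one in each, until they snap fully home against the back board, upright and down on the ledge. Do not drop or tip a jar, leave the other two jars in their clips, and do not disturb the funnel, scoop, bowl and stock jar beside the work.

Things in the scene. Friction and masses are not known exactly. Their poses are not given: they have to be found in the camera images.
- rack: light wooden spice rack, fixed, 100 mm deep (x), 352 mm wide (y), 76 mm high; origin on the worktop under its middle, +x points to its back, z up. Jars stand on its lacquered ledge, 14 mm above the worktop, against a back board whose top is 76 mm above the worktop. Four spring clips in a row 92 mm apart; at the start three hold jars and one is free, varying
- clip_1 (a point): first clip from the left (+y end): point on the ledge where the centre of a seated jar's underside belongs; axes as the rack (x into the clip, y left, z up). A clip is a pair of sprung polished-steel jaws hinged at the back board, 56 to 74 mm above the worktop; a seated jar's top 37 mm is clear above them
- clip_2 (a point): second clip from the left, same meaning. The jaws' flared mouth, about 61 mm wide, lies 43 mm in front (-x) of this point; their lips, about 36 mm apart, 27 mm in front, hook the jar's front corners. A jar whose centre is 90 mm or more in front is clear of them. A jar cannot be lowered in from above
- clip_3 (a point): third clip from the left, same meaning. A jar pushed level along +x spreads the jaws (peak push about 6 to 12 N), snaps in over its last 4 mm and is drawn against the board; pulling it out along -x takes about 5 to 8 N. Held by the lid the jar leans a little under this push: carry it 1 to 3 mm above the slippery ledge
- clip_4 (a point): fourth clip from the left (-y end), same meaning
- tray: bamboo tray with a flat top, fixed, 97 mm (own x) by 335 mm (own y), top 22 mm above the worktop; origin on the worktop under its centre. At the start the two full jars stand at two of three places 100 mm apart along its own y (-100, 0, +100 mm, in the middle of its width); the third place is free
- jar_low: the jar that has run low, in a clip at the start: under half full, clear above, paper label on its front; the others are well filled and unlabelled. square spice jar of clear plastic with a square black lid, 46 x 46 x 97 mm, 0.09 to 0.25 kg; origin at the centre of its underside, z up, x and y square to its four alike flat sides; the lid, the top 15 mm, is as wide as the jar: grip there
- jar_full_1: first full jar, on the tray: square spice jar of clear plastic with a square black lid, 46 x 46 x 97 mm, 0.09 to 0.25 kg; origin at the centre of its underside, z up, x and y square to its four alike flat sides; the lid, the top 15 mm, is as wide as the jar: grip there
- jar_full_2: second full jar, on the tray: square spice jar of clear plastic with a square black lid, 46 x 46 x 97 mm, 0.09 to 0.25 kg; origin at the centre of its underside, z up, x and y square to its four alike flat sides; the lid, the top 15 mm, is as wide as the jar: grip there
- jar_stay_1: a jar in the rack that stays there: square spice jar of clear plastic with a square black lid, 46 x 46 x 97 mm, 0.09 to 0.25 kg; origin at the centre of its underside, z up, x and y square to its four alike flat sides; the lid, the top 15 mm, is as wide as the jar: grip there
- jar_stay_2: another jar in the rack that stays there: square spice jar of clear plastic with a square black lid, 46 x 46 x 97 mm, 0.09 to 0.25 kg; origin at the centre of its underside, z up, x and y square to its four alike flat sides; the lid, the top 15 mm, is as wide as the jar: grip there
- funnel: steel jar funnel, 91 mm across, 62 mm high, standing on its mouth on the worktop; bystander; origin at the centre of its underside
- scoop: wooden scoop, 177 mm long (own y), 49 mm wide, 32 mm high, lying on the worktop; bystander; origin under its middle
- stock_jar: round glass stock jar with a wire clip lid, 120 x 100 mm, 154 mm high; bystander; origin at the centre of its underside
- bowl: white pinch bowl, 68 mm across, 28 mm high; bystander; origin at the centre of its underside

How it is judged (in metres and radians):
At the end, for the whole second after the job is handed in: The low jar stands upright on the tray, released and at rest. Both full jars and the two jars that stay are each in a clip: within 3.5 mm of fully home (in and out), 6 mm sideways, standing on the ledge (within 4 mm), upright within 0.06 rad, released and at rest (x of jar_low in the frame of tray between -0.045 and 0.045 m and y of jar_low in the frame of tray between -0.16 and 0.16 m and z of jar_low in the frame of tray between 0.018 and 0.027 m and angle between each of jar_low, jar_full_1, jar_full_2, jar_stay_1, jar_stay_2's own z axis and vertical below 0.06 rad and linear speed of each of jar_low, jar_full_1, jar_full_2, jar_stay_1, jar_stay_2 below 0.02 m/s and contact force between the fingers and jar_low below 0.1 N and ((x of jar_full_1 in the frame of clip_1 between -0.0035 and 0.0035 m and y of jar_full_1 in the frame of clip_1 between -0.006 and 0.006 m and z of jar_full_1 in the frame of clip_1 between -0.003 and 0.004 m) or (x of jar_full_1 in the frame of clip_2 between -0.0035 and 0.0035 m and y of jar_full_1 in the frame of clip_2 between -0.006 and 0.006 m and z of jar_full_1 in the frame of clip_2 between -0.003 and 0.004 m) or (x of jar_full_1 in the frame of clip_3 between -0.0035 and 0.0035 m and y of jar_full_1 in the frame of clip_3 between -0.006 and 0.006 m and z of jar_full_1 in the frame of clip_3 between -0.003 and 0.004 m) or (x of jar_full_1 in the frame of clip_4 between -0.0035 and 0.0035 m and y of jar_full_1 in the frame of clip_4 between -0.006 and 0.006 m and z of jar_full_1 in the frame of clip_4 between -0.003 and 0.004 m)) and contact force between the fingers and jar_full_1 below 0.1 N and ((x of jar_full_2 in the frame of clip_1 between -0.0035 and 0.0035 m and y of jar_full_2 in the frame of clip_1 between -0.006 and 0.006 m and z of jar_full_2 in the frame of clip_1 between -0.003 and 0.004 m) or (x of jar_full_2 in the frame of clip_2 between -0.0035 and 0.0035 m and y of jar_full_2 in the frame of clip_2 between -0.006 and 0.006 m and z of jar_full_2 in the frame of clip_2 between -0.003 and 0.004 m) or (x of jar_full_2 in the frame of clip_3 between -0.0035 and 0.0035 m and y of jar_full_2 in the frame of clip_3 between -0.006 and 0.006 m and z of jar_full_2 in the frame of clip_3 between -0.003 and 0.004 m) or (x of jar_full_2 in the frame of clip_4 between -0.0035 and 0.0035 m and y of jar_full_2 in the frame of clip_4 between -0.006 and 0.006 m and z of jar_full_2 in the frame of clip_4 between -0.003 and 0.004 m)) and contact force between the fingers and jar_full_2 below 0.1 N and ((x of jar_stay_1 in the frame of clip_1 between -0.0035 and 0.0035 m and y of jar_stay_1 in the frame of clip_1 between -0.006 and 0.006 m and z of jar_stay_1 in the frame of clip_1 between -0.003 and 0.004 m) or (x of jar_stay_1 in the frame of clip_2 between -0.0035 and 0.0035 m and y of jar_stay_1 in the frame of clip_2 between -0.006 and 0.006 m and z of jar_stay_1 in the frame of clip_2 between -0.003 and 0.004 m) or (x of jar_stay_1 in the frame of clip_3 between -0.0035 and 0.0035 m and y of jar_stay_1 in the frame of clip_3 between -0.006 and 0.006 m and z of jar_stay_1 in the frame of clip_3 between -0.003 and 0.004 m) or (x of jar_stay_1 in the frame of clip_4 between -0.0035 and 0.0035 m and y of jar_stay_1 in the frame of clip_4 between -0.006 and 0.006 m and z of jar_stay_1 in the frame of clip_4 between -0.003 and 0.004 m)) and contact force between the fingers and jar_stay_1 below 0.1 N and ((x of jar_stay_2 in the frame of clip_1 between -0.0035 and 0.0035 m and y of jar_stay_2 in the frame of clip_1 between -0.006 and 0.006 m and z of jar_stay_2 in the frame of clip_1 between -0.003 and 0.004 m) or (x of jar_stay_2 in the frame of clip_2 between -0.0035 and 0.0035 m and y of jar_stay_2 in the frame of clip_2 between -0.006 and 0.006 m and z of jar_stay_2 in the frame of clip_2 between -0.003 and 0.004 m) or (x of jar_stay_2 in the frame of clip_3 between -0.0035 and 0.0035 m and y of jar_stay_2 in the frame of clip_3 between -0.006 and 0.006 m and z of jar_stay_2 in the frame of clip_3 between -0.003 and 0.004 m) or (x of jar_stay_2 in the frame of clip_4 between -0.0035 and 0.0035 m and y of jar_stay_2 in the frame of clip_4 between -0.006 and 0.006 m and z of jar_stay_2 in the frame of clip_4 between -0.003 and 0.004 m)) and contact force between the fingers and jar_stay_2 below 0.1 N); the robot touches nothing.
It fails at once if a jar is tipped over (more than 0.5 rad from upright) (angle between any of jar_low, jar_full_1, jar_full_2, jar_stay_1, jar_stay_2's own z axis and vertical above 0.5 rad).
It fails at once if a jar is dropped or flung (moves faster than 0.6 m/s out of the fingers, as after a fall of about 20 mm) ((linear speed of jar_low above 0.6 m/s and contact force between the fingers and jar_low below 0.1 N) or (linear speed of jar_full_1 above 0.6 m/s and contact force between the fingers and jar_full_1 below 0.1 N) or (linear speed of jar_full_2 above 0.6 m/s and contact force between the fingers and jar_full_2 below 0.1 N) or (linear speed of jar_stay_1 above 0.6 m/s and contact force between the fingers and jar_stay_1 below 0.1 N) or (linear speed of jar_stay_2 above 0.6 m/s and contact force between the fingers and jar_stay_2 below 0.1 N)).
It fails at once if a jar that stays is moved more than 12 mm (distance of any of jar_stay_1, jar_stay_2 from where it was at the start of the episode above 0.012 m).
It fails at once if the funnel, scoop, bowl or stock jar is moved more than 25 mm (distance of any of funnel, scoop, stock_jar, bowl from where it was at the start of the episode above 0.025 m).
It also fails if it takes over 69 s, if anything falls off the work surface, if the arm or the gripper's body presses on something with over 40 N, if the wrist force passes 120 N, or if a joint passes its speed limit or range.

### The arm

A 6-joint arm with a two-finger parallel gripper is mounted at the origin on a cart in front of the work surface, level with it; the furniture and walls round the work are solid. World frame = base frame: x ahead of the robot, y to its left, z up, the work surface at z = 0. Lengths are in m, angles in degrees, forces in N, time in s.
With the tool pointing down it reaches from about 0.325 to 0.775 m from the base axis. Payload 5.5 kg.
Tool frame: the origin (TCP) lies at the centre of the arm's flange, where the gripper is bolted on; the fingertips stand 182 mm ahead of it and the grasp point (between the pads) lies 163 mm ahead of it; z points along the fingers, y is the line along which they close (so a half turn about z gives the same grasp; the last joint's range is limited). The gripper opens to 88 mm and grips with 3 to 60 N. Pads are 20 mm wide; open, the fingers measure 115 mm over their backs; the gripper's body (75 mm by 178 mm) begins 61 mm behind the grasp point.
Start: joints at [64.933, 5.22, 70.514, -0, 104.267, -3.249], TCP at [0.223, 0.557, 0.405] pointing down, gripper open.
Joint ranges: [-164.24, 164.24], [-49.07, 125.15], [9.68, 141.18], [-86.29, 266.29], [3.28, 154.24], [-151.56, 151.56]. Speed limits (degrees/s): [147.25, 147.25, 172.46, 180, 180, 180].

### API

Orientations are given as [roll, pitch, yaw] about the fixed x, y, z axes, in that order (R = Rz(yaw) Ry(pitch) Rx(roll)).
In Python, from station import r, probe_bus, snapshot gives the robot as it stands (r), with the cameras as plain functions and the readings (probe_bus). Calls block until the motion is done:
- r.reach(position, orientation): joint-space move of the TCP to a pose.
- r.servo_line(position, rotation=None, speed=0.15): straight line of the TCP; rotation=None keeps the orientation; speed is the mean speed in m/s.
- r.move_joints(angles): joint-space move.
- r.let_go() and r.grab(squeeze=None): open the fingers fully, or close them until they stop; squeeze is the grip in N (None keeps the last).
- r.wait(seconds).
- r.inverse_kinematics(position, orientation): joint angles nearest the present ones, or None.
- probe_bus.sense(): the state.
- snapshot(name): name is "scene" or "top"; returns a dict with "frame" (480x640x3 uint8, red, green, blue), "fx", "fy", "cx", "cy" (pixels), "R" (3x3) and "t" (3): a world point X has camera coordinates R X + t. Camera axes: x right, y down, z forward; pixel columns grow to the right and rows downward; lengths in m; the calibration is good to about 2 mm. A picture is of the moment at which its call begins. There is no depth.
A pose or a line that the arm cannot do raises r.IKError and nothing moves.
- r.hand_in(): hands the job in; it is judged then, once.
The state is a dict: "clock": time; "joints": joint angles; "joint_vel": joint speeds; "joint_torque": joint torques, N m; "tcp_pos": TCP position; "orientation": TCP orientation; "contact_force": force on the tool from outside, world axes, zero at the start; "torque": the same for the moment, N m; "opening": finger opening in m; "gripper_force": force on a finger pad.
Only numpy, scipy, OpenCV 4.12 (cv2) and the standard library are available. Lean on these libraries where they do the work, as an engineer would, in place of code of your own. Each camera call takes 0.05 s, during which the arm holds its last target. There are 200 camera calls.

## Working session

There is one attempt and no reset: what is moved stays moved. The work goes in short steps, each a Python script; the robot and the scene stay as the last script left them, time stands still between calls to the robot, and variables do not carry over. Pictures are saved under pics/ and viewed, at most 10 in all, crops included, and the job is handed in when it is done.

```bash
mkdir -p pics
python3 - <<'E'
from station import r, probe_bus, snapshot
import cv2,numpy as np
for n in("scene","top"):
    s=snapshot(n); cv2.imwrite(f"pics/{n}0.png",s["frame"][:,:,::-1]); np.savez(n+"0.npz",**s)
    print(n,s["fx"],s["cx"],s["cy"],np.round(s["R"],3).tolist(),np.round(s["t"],3))
print(probe_bus.sense())
E
```

```text
scene 469.68569685540444 317.34908803082277 234.6282765409481 [[0.811, -0.585, -0.016], [-0.392, -0.523, -0.756], [0.434, 0.62, -0.654]] [-0.454  0.187  1.2  ]
top 562.4138344629013 316.2109368775877 239.71561173357918 [[-0.023, -1.0, -0.005], [-0.985, 0.023, -0.17], [0.17, 0.001, -0.985]] [-0.085  0.506  1.182]
{'clock': 0.1, 'joints': array([ 6.49315963e+01,  5.25686634e+00,  7.05725403e+01, -8.66714432e-04,
        1.04269594e+02, -3.24856196e+00]), 'joint_vel': array([ 0.01968161, -0.03225338, -0.03655702, -0.02774535,  0.0474201 ,
       -0.03776494]), 'joint_torque': array([ 1.76478767e-03, -4.47861779e+01, -4.07567096e+01,  6.99597155e-02,
        2.85677088e-02, -9.72709699e-05]), 'tcp_pos': array([0.22303357, 0.55704968, 0.4036639 ]), 'orientation': array([-1.79901111e+02, -4.77115546e-03,  1.58179941e+02]), 'contact_force': array([ 0.21792374, -0.56150307,  0.87107744]), 'torque': array([-9.47546084e-03,  9.95599431e-05, -5.34855783e-03]), 'gripper_force': 0.0, 'opening': 0.08775508996714171}
```

View pics/scene0.png

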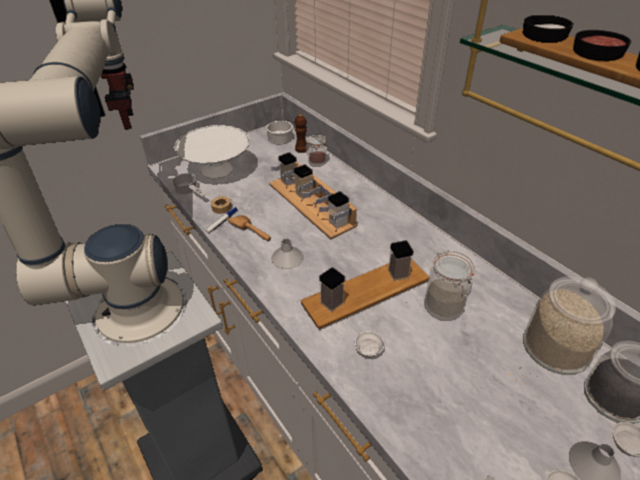

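View pics/top0.png

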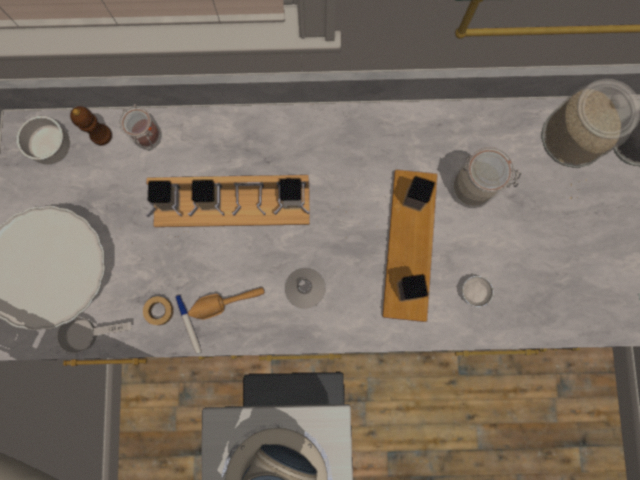

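The scene view shows the rack at about (315,195), with jars at (288,165), (304,180) and (339,208). The tray has jars at (332,288) and (401,260). The top view shows rack lids at (160,193), (204,190) and (290,190), so clip 3 is free. The tray lids are at (420,190) and (413,287). Next I'll zoom in on both.

Run:
```python
import cv2,numpy as np
s=cv2.imread("pics/scene0.png");t=cv2.imread("pics/top0.png")
f=lambda im,k:cv2.resize(im,None,fx=k,fy=k,interpolation=cv2.INTER_CUBIC)
cv2.imwrite("pics/z1.png",cv2.convertScaleAbs(f(s[145:240,262:362],6),alpha=1.4))
a=f(t[165:235,140:320],4); b=f(t[160:330,375:445],3.5).transpose(1,0,2)
c=np.zeros((a.shape[0]+b.shape[0],max(a.shape[1],b.shape[1]),3),np.uint8);c[:a.shape[0],:a.shape[1]]=a;c[a.shape[0]:,:b.shape[1]]=b
cv2.imwrite("pics/z2.png",cv2.convertScaleAbs(c,alpha=1.4));print(c.shape)
```

```text
(525, 720, 3)
```

View pics/z1.png

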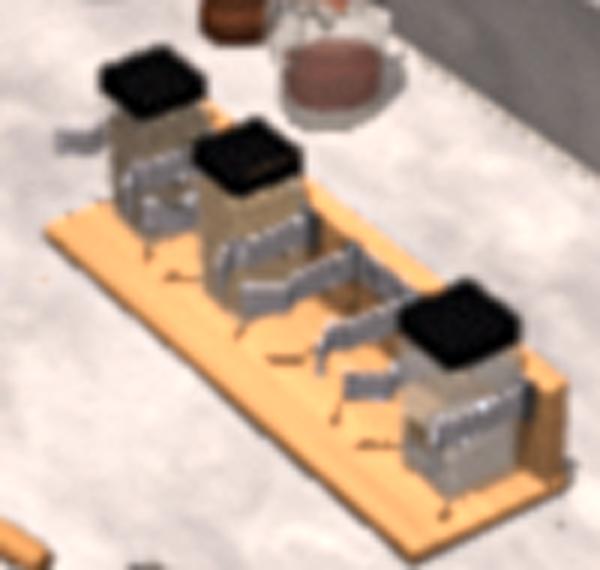

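View pics/z2.png

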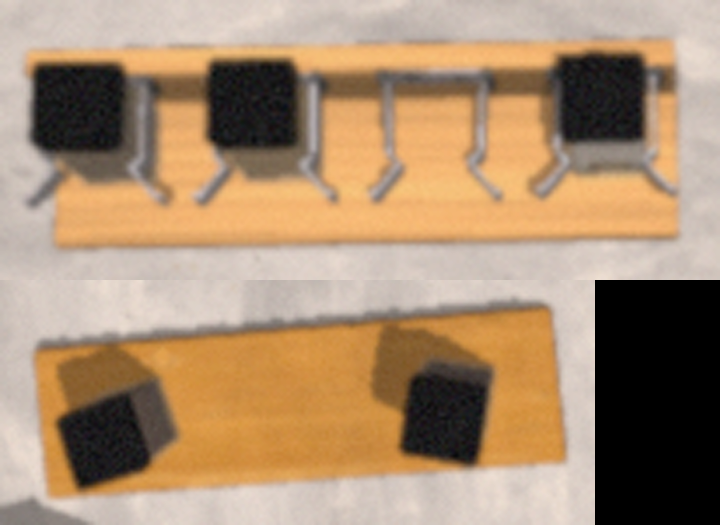

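Clips 1 and 2 hold brownish jars and clip 4 a greyish one, and the label isn't certain yet. I'll average several frames and magnify them.

Run:
```python
from station import r, probe_bus, snapshot
import cv2,numpy as np
F={}
for n in("scene","top"):
    F[n]=np.mean([snapshot(n)["frame"] for _ in range(8)],0)[:,:,::-1]; np.save(n+"_avg.npy",F[n])
f=lambda im:cv2.resize(im,(260,290),interpolation=cv2.INTER_CUBIC)
s,t=F["scene"],F["top"]
row1=np.hstack([f(s[y-14:y+24,x-17:x+17]) for x,y in((288,165),(304,180),(339,208))])
row2=np.hstack([f(t[y-17:y+21,x-17:x+17]) for x,y in((160,197),(204,197),(290,197))])
cv2.imwrite("pics/z3.png",np.clip(np.vstack([row1,row2])*1.6,0,255))
```

```text
[ WARN:0@6.722] global loadsave.cpp:1063 imwrite_ Unsupported depth image for selected encoder is fallbacked to CV_8U.
```

View pics/z3.png

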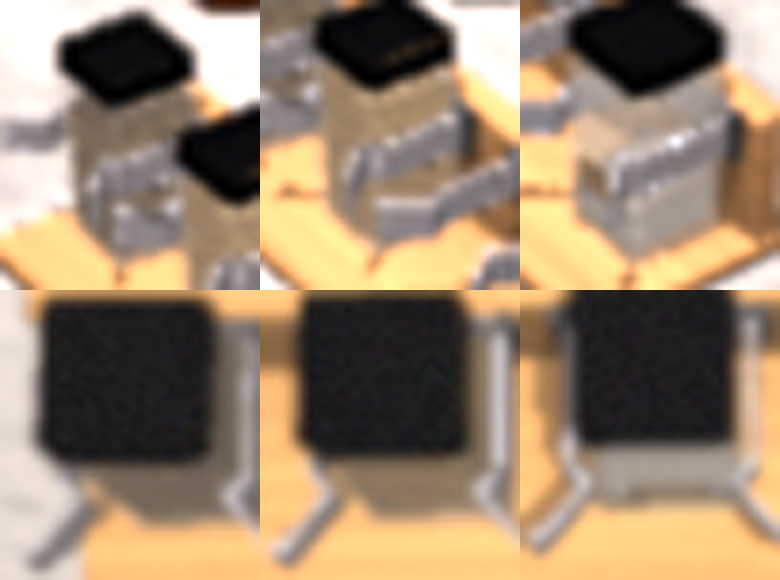

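Jar 4 (clip 4) has a light paper patch on its front and clear plastic above. Jars 1 and 2 are uniformly filled, so the low jar is in clip 4. Clip 3 is free and the middle place on the tray is free. Next I'll fit lid boxes in both views.

```bash
cat > fit.py <<'E'
import cv2,numpy as np
from scipy.optimize import minimize
K=6
class View:
    def __init__(s,img,c): s.g=img.max(2); s.img=img; s.c=c
    def proj(s,P):
        q=np.asarray(P)@s.c["R"].T+s.c["t"]; return np.c_[s.c["fx"]*q[:,0]/q[:,2]+s.c["cx"],s.c["fy"]*q[:,1]/q[:,2]+s.c["cy"]]
    def ray(s,uv,z):
        d=np.array([(uv[0]-s.c["cx"])/s.c["fx"],(uv[1]-s.c["cy"])/s.c["fy"],1])@s.c["R"]; o=-s.c["t"]@s.c["R"]
        return o+d*(z-o[2])/d[2]
def box(p,sx=.046,sy=.046,h=.015):
    x,y,z,a=p; c,n=np.cos(a),np.sin(a)
    return np.array([[x+c*u-n*v,y+n*u+c*v,z-w] for u in(-sx/2,sx/2) for v in(-sy/2,sy/2) for w in(0,h)])
def fit(views,p0,masks=None,dims=(.046,.046,.015),free=(0,1,2,3)):
    rois=[]
    for i,v in enumerate(views):
        uv=v.proj(box(p0,*dims)); a=np.floor(uv.min(0)-6).astype(int); b=np.ceil(uv.max(0)+6).astype(int)
        rois.append((a,b,np.clip((95-v.g[a[1]:b[1],a[0]:b[0]])/60,0,1) if masks is None else masks[i][a[1]:b[1],a[0]:b[0]]))
    free=list(free); sc=np.array([.004,.004,.004,.08])[free]
    def cost(d):
        p=np.array(p0,float); p[free]+=d*sc; e=0
        for v,(a,b,m) in zip(views,rois):
            h=cv2.convexHull(((v.proj(box(p,*dims))-a+.5)*K-.5).astype(np.float32))
            im=np.zeros((m.shape[0]*K,m.shape[1]*K),np.uint8); cv2.fillConvexPoly(im,np.round(h*16).astype(np.int32),255,cv2.LINE_AA,4)
            e+=((cv2.resize(im,m.shape[::-1],interpolation=cv2.INTER_AREA)/255.-m)**2).sum()
        return e
    best=None
    for k in range(3):
        s=minimize(cost,np.zeros(len(free)) if best is None else best.x,method="Nelder-Mead",options=dict(initial_simplex=np.vstack([np.zeros(len(free)),np.eye(len(free))])*(1-.3*k)+(0 if best is None else best.x)))
        best=s
    p=np.array(p0,float); p[free]+=best.x*sc; return p,best.fun
E
cat > m.py <<'E'
from fit import *
V={n:View(np.load(n+"_avg.npy"),dict(np.load(n+"0.npz"))) for n in("scene","top")}
T,S=V["top"],V["scene"]
for n,uv,z in(("j1",(160,193),.111),("j2",(204,190),.111),("j4",(290,190),.111),("tL",(420,190),.119),("tR",(413,287),.119)):
    x=T.ray(uv,z); best=None
    for a in ([0] if n[0]=="j" else [-.5,-.2,.1,.4]):
        p,e=fit([T,S],[*x[:2],z,a])
        if best is None or e<best[1]: best=(p,e)
    print(n,np.round(best[0],4),"err",round(best[1],2), "top-only",np.round(fit([T],best[0],free=(0,1,3))[0],4),"scene-only",np.round(fit([S],best[0],free=(0,1,3))[0],4))
hsv=cv2.cvtColor(T.img.astype(np.uint8),cv2.COLOR_BGR2HSV)
m=((hsv[:,:,1]>90)&(hsv[:,:,0]<30)).astype(np.uint8); m=cv2.morphologyEx(m,cv2.MORPH_CLOSE,np.ones((15,15)))
cs,_=cv2.findContours(m,cv2.RETR_EXTERNAL,cv2.CHAIN_APPROX_NONE)
for c in cs:
    (u,v),wh,a=cv2.minAreaRect(c)
    if min(wh)>30 and 140<v<330 : 
        B=cv2.boxPoints(((u,v),wh,a)); z=.022
        P=np.array([T.ray(b,z)[:2] for b in B]); print("rect",(u,v),wh,np.round(P,4).tolist(),"ctr",P.mean(0).round(4))
for n,uv in(("funnel",(304,288)),("bowl",(477,291)),("scoop",(225,302)),("stock",(485,177))): print(n,T.ray(uv,.03).round(3))
E
python3 m.py
```

```text
j1 [ 0.6035  0.2303  0.1089 -0.0701] err 129.51 top-only [ 0.6033  0.2301  0.1089 -0.0013] scene-only [ 0.6058  0.2305  0.1089 -0.2565]
j2 [0.6025 0.1388 0.1112 0.0011] err 140.3 top-only [0.6027 0.1388 0.1112 0.0156] scene-only [ 0.6033  0.1396  0.1112 -0.1275]
j4 [ 0.6027 -0.0428  0.1092 -0.0166] err 79.42 top-only [ 0.6027 -0.0428  0.1092 -0.0157] scene-only [ 0.6045 -0.0436  0.1092 -0.0612]
tL [ 0.5943 -0.3162  0.1145 -0.3945] err 111.7 top-only [ 0.5934 -0.3159  0.1145 -0.3575] scene-only [ 0.5962 -0.3167  0.1145 -0.4901]
tR [ 0.3924 -0.2916  0.1135  0.1106] err 105.2 top-only [ 0.3919 -0.2913  0.1135  0.1009] scene-only [ 0.3936 -0.2921  0.1135  0.1229]
rect (227.83465576171875, 200.5777587890625) (49.40980529785156, 161.06097412109375) [[0.6604, 0.2834], [0.6578, -0.0812], [0.5438, -0.0807], [0.5463, 0.2784]] ctr [0.602 0.1  ]
rect (410.18280029296875, 245.30690002441406) (44.76151657104492, 148.9005584716797) [[0.3333, -0.2342], [0.6654, -0.2764], [0.6542, -0.3767], [0.3231, -0.3302]] ctr [ 0.494  -0.3044]
funnel [ 0.401 -0.068  0.03 ]
bowl [ 0.385 -0.442  0.03 ]
scoop [0.374 0.104 0.03 ]
stock [ 0.64  -0.478  0.03 ]
```

Run:
```python
import numpy as np
for n,c in(("top",[(160,193),(290,188),(413,287)]),("scene",[(288,158),(339,200),(332,278)])):
    g=np.load(n+"_avg.npy").max(2)
    for u,v in c: print(n,(u,v),g[v,u-14:u+15].astype(int).tolist(), g[v-14:v+22,u].astype(int).tolist())
```

```text
top (160, 193) [134, 101, 53, 22, 18, 18, 18, 18, 16, 17, 19, 19, 19, 18, 19, 18, 20, 20, 22, 16, 18, 19, 17, 23, 35, 53, 65, 74, 95] [160, 112, 53, 19, 18, 18, 17, 18, 18, 20, 17, 20, 20, 20, 19, 19, 21, 19, 18, 17, 17, 15, 17, 33, 58, 71, 73, 73, 74, 90, 119, 144, 157, 166, 171, 174]
top (290, 188) [76, 70, 65, 57, 34, 22, 17, 18, 20, 19, 19, 16, 20, 18, 18, 21, 21, 20, 20, 20, 20, 19, 21, 19, 40, 79, 112, 119, 115] [127, 146, 154, 123, 74, 33, 18, 18, 19, 22, 20, 21, 19, 19, 18, 17, 20, 17, 18, 19, 17, 19, 20, 18, 19, 30, 62, 91, 104, 105, 104, 98, 92, 103, 133, 158]
top (413, 287) [56, 48, 48, 41, 30, 19, 20, 19, 19, 18, 19, 21, 21, 19, 19, 19, 21, 19, 20, 19, 21, 20, 18, 20, 22, 20, 32, 70, 114] [143, 121, 80, 39, 20, 18, 18, 19, 19, 20, 18, 21, 19, 17, 19, 19, 20, 18, 22, 20, 21, 19, 19, 21, 26, 67, 116, 143, 152, 153, 153, 152, 152, 152, 150, 151]
scene (288, 158) [176, 177, 178, 163, 94, 21, 0, 5, 8, 9, 8, 9, 9, 8, 7, 9, 8, 9, 8, 5, 5, 32, 100, 165, 176, 174, 176, 176, 177] [157, 158, 159, 159, 161, 163, 167, 160, 101, 34, 6, 6, 9, 8, 7, 8, 10, 5, 2, 11, 46, 80, 79, 74, 76, 82, 94, 113, 95, 80, 79, 79, 79, 83, 96, 92]
scene (339, 200) [81, 82, 78, 55, 28, 6, 2, 4, 7, 9, 9, 10, 9, 8, 8, 8, 9, 8, 9, 7, 4, 1, 8, 54, 118, 148, 150, 152, 157] [167, 166, 165, 165, 151, 86, 24, 3, 5, 7, 8, 9, 8, 8, 8, 9, 8, 4, 1, 16, 64, 110, 115, 110, 107, 110, 121, 128, 100, 81, 78, 90, 116, 116, 110, 104]
scene (332, 278) [159, 87, 21, 2, 8, 8, 9, 8, 9, 8, 8, 8, 7, 8, 8, 9, 8, 9, 9, 8, 9, 8, 8, 7, 5, 11, 57, 124, 160] [150, 152, 143, 86, 27, 4, 5, 6, 7, 8, 8, 9, 8, 8, 8, 8, 9, 8, 9, 7, 9, 8, 8, 7, 12, 39, 72, 73, 66, 67, 68, 70, 67, 66, 68, 67]
```

```bash
sed -i 's#(95-v.g\[a\[1\]:b\[1\],a\[0\]:b\[0\]\])/60#(62-v.g[a[1]:b[1],a[0]:b[0]])/36#' fit.py; python3 m.py | grep -E '^[jt]'
```

```text
j1 [ 0.6053  0.2315  0.1075 -0.0401] err 147.04 top-only [ 0.6053  0.2315  0.1075 -0.0396] scene-only [ 0.6084  0.2351  0.1075 -0.2976]
j2 [ 0.6052  0.1397  0.1078 -0.0084] err 179.35 top-only [ 0.6052  0.1397  0.1078 -0.0084] scene-only [ 0.6068  0.1424  0.1078 -0.2788]
j4 [ 0.6048 -0.0431  0.1067  0.0482] err 116.42 top-only [ 0.6049 -0.0437  0.1067  0.0801] scene-only [ 0.6063 -0.0404  0.1067 -0.238 ]
tL [ 0.5945 -0.3165  0.1155 -0.4321] err 103.3 top-only [ 0.5939 -0.3163  0.1155 -0.4078] scene-only [ 0.5968 -0.3159  0.1155 -0.5303]
tR [ 0.3928 -0.2912  0.1137  0.1322] err 98.2 top-only [ 0.3928 -0.2912  0.1137  0.1321] scene-only [ 0.3941 -0.2911  0.1137  0.081 ]
```

Run:
```python
from fit import *
V={n:View(np.load(n+"_avg.npy"),dict(np.load(n+"0.npz"))) for n in("scene","top")}
rows=[]
for n in V:
    ims=[]
    for p in([.6053,.2315,.111,0],[.6048,-.0435,.111,0],[.393,-.2912,.119,.13]):
        v=V[n]; uv=v.proj(box(p)); c=uv.mean(0).astype(int); a=c-17
        im=cv2.resize(np.clip(v.img[a[1]:a[1]+34,a[0]:a[0]+34]*1.5,0,255).astype(np.uint8),(260,260),interpolation=cv2.INTER_NEAREST)
        h=cv2.convexHull(((uv-a+.5)*260/34).astype(np.float32)).astype(int); cv2.polylines(im,[h],True,(0,255,0),1); ims.append(im)
    rows.append(np.hstack(ims))
cv2.imwrite("pics/o.png",np.vstack(rows))
```

```text
(no output)
```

View pics/o.png

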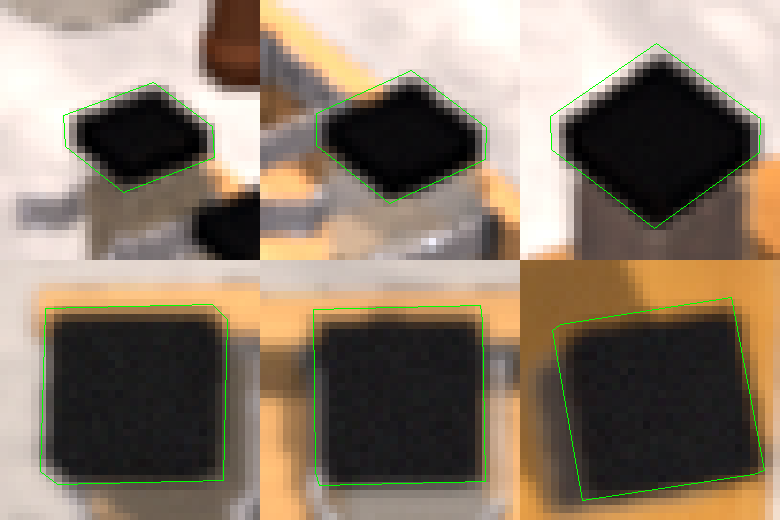

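The overlay shows the lid blobs slightly smaller than the 46 mm model. Jar 4's front has a visible label. I'll let the apparent lid size float in the fit.

```bash
cat > m2.py <<'E'
from fit import *
V={n:View(np.load(n+"_avg.npy"),dict(np.load(n+"0.npz"))) for n in("scene","top")}
T,S=V["top"],V["scene"]
P0=dict(j1=[.605,.231,.111,0],j2=[.604,.139,.111,0],j4=[.604,-.043,.111,0],tL=[.594,-.316,.117,-.38],tR=[.393,-.291,.117,.12])
for w in(.040,.042,.044):
  for h in (.012,.015):
    print(w,h); tot=0
    for n,p0 in P0.items():
        p,e=fit([T,S],p0,dims=(w,w,h)); tot+=e
        st=np.r_[fit([T],[*p[:3],p[3]],dims=(w,w,h),free=(0,1,3))[0],fit([S],p,dims=(w,w,h),free=(0,1,3))[0]]
        print(" ",n,p.round(4),round(e,1),"T",st[[0,1,3]].round(4),"S",st[[4,5,7]].round(4))
    print(" tot",tot)
E
python3 m2.py
```

```text
0.04 0.012
  j1 [ 0.604   0.2308  0.1091 -0.0221] 50.9 T [ 0.6038  0.2309 -0.0123] S [ 0.6053  0.2299 -0.0237]
  j2 [0.6036 0.1392 0.1094 0.0017] 60.3 T [6.035e-01 1.392e-01 1.000e-04] S [ 0.6045  0.1386 -0.0214]
  j4 [ 0.6034 -0.0439  0.1082 -0.0231] 19.0 T [ 0.6033 -0.0438 -0.024 ] S [ 0.6042 -0.0443 -0.0096]
  tL [ 0.5944 -0.317   0.1155 -0.3624] 37.1 T [ 0.5939 -0.3165 -0.3666] S [ 0.5953 -0.3176 -0.3508]
  tR [ 0.3919 -0.2927  0.1155  0.1109] 57.9 T [ 0.3916 -0.2922  0.1103] S [ 0.3927 -0.2931  0.1168]
 tot 225.20788700059273
0.04 0.015
  j1 [ 0.604   0.2308  0.1106 -0.0063] 54.9 T [ 0.6039  0.2309 -0.006 ] S [ 0.6054  0.2303 -0.0632]
  j2 [0.6037 0.1393 0.1109 0.001 ] 61.0 T [0.6035 0.1396 0.0126] S [ 0.6046  0.1391 -0.0228]
  j4 [ 0.6033 -0.0439  0.1099 -0.0212] 19.7 T [ 0.6031 -0.0438 -0.0179] S [ 0.6041 -0.0445 -0.0057]
  tL [ 0.5944 -0.3169  0.1167 -0.3595] 25.8 T [ 0.5938 -0.3165 -0.3614] S [ 0.5954 -0.3174 -0.3611]
  tR [ 0.3921 -0.2928  0.1166  0.1102] 41.4 T [ 0.3915 -0.2922  0.1104] S [ 0.3928 -0.2932  0.1239]
 tot 202.83967722417128
0.042 0.012
  j1 [ 0.6042  0.2309  
[... 1404 characters left out ...]
 -0.3163 -0.3674] S [ 0.5957 -0.3171 -0.4114]
  tR [ 0.3923 -0.2921  0.1141  0.1222] 39.4 T [ 0.3919 -0.2917  0.1236] S [ 0.3934 -0.2926  0.1184]
 tot 288.57919674824586
0.044 0.015
  j1 [0.6042 0.231  0.1093 0.0008] 100.2 T [ 0.604  0.231 -0.008] S [ 0.6069  0.2323 -0.2136]
  j2 [ 0.604   0.1402  0.1088 -0.0085] 129.3 T [ 0.604   0.1402 -0.0085] S [ 0.6064  0.1417 -0.1641]
  j4 [ 0.6038 -0.0436  0.1086  0.0024] 65.3 T [ 0.6038 -0.0436  0.0034] S [ 0.6049 -0.0424 -0.1106]
  tL [ 0.5945 -0.3164  0.1157 -0.3748] 51.5 T [ 0.5939 -0.3163 -0.374 ] S [ 0.5963 -0.3163 -0.4464]
  tR [ 0.3922 -0.2918  0.1153  0.125 ] 51.5 T [ 0.3918 -0.2916  0.1239] S [ 0.3938 -0.2927  0.1129]
 tot 397.78155352575396
```

Positions agree across both views to about 1.5 mm:

| Item | x, y (m) | Notes |
|---|---|---|
| Clip 3 | (.6035, .0474) | interpolated from the seated jars |
| Clip 4 | (.6034, -.044) | low jar |
| tR | (.392, -.2924) | yaw .118 |
| tL | (.5945, -.3168) | yaw -.374 |

Fitted lid heights are about .110 in the rack and .116 on the tray, against nominal .111 and .119. I'll grip each lid along x and start with tR into clip 3.

```bash
cat > h.py <<'E'
from station import r, probe_bus, snapshot
import numpy as np
G=.163
def go(x,y,gz,yaw,line=True,speed=.15):
    # yaw: closing direction = yaw (deg) ; choose half turn with smaller joint-6 travel
    f=r.servo_line if line else r.reach
    c=[]
    for k in(90,-90):
        q=r.inverse_kinematics([x,y,gz+G],[180,0,yaw+k])
        if q is not None: c.append((abs(q[5]-probe_bus.sense()["joints"][5]) if line else abs(q[5]),k))
    k=min(c)[1]; a=dict(speed=speed) if line else {}
    f([x,y,gz+G],[180,0,yaw+k],**a)
def st(m=""):
    s=probe_bus.sense(); print(m,round(s["clock"],1),"p",np.round(s["tcp_pos"]-[0,0,G],4),"o",np.round(s["orientation"],1),"F",np.round(s["contact_force"],1),"op",round(s["opening"],4),"gf",round(s["gripper_force"],1),flush=True)
    return s
E
python3 - <<'E'
from h import *
j=np.degrees(.118); x,y=.3922,-.2924
go(x,y,.24,j,line=False); st("above"); print(probe_bus.sense()["joints"].round(0))
go(x,y,.1095,j,speed=.12); st("at lid")
r.grab(40); st("grabbed")
go(x,y,.22,j,speed=.12); r.wait(.2); st("lifted")
E
```

```text
above 3.9 p [ 0.3926 -0.292   0.24  ] o [180.   -0.   96.8] F [0.4 0.6 0. ] op 0.0877 gf 0.0
[-41. -12.  87.   0. 105. -47.]
at lid 5.2 p [ 0.3924 -0.2926  0.1105] o [1.799e+02 1.000e-01 9.680e+01] F [-0.7 -0.3  0.3] op 0.088 gf 0.0
grabbed 5.9 p [ 0.3922 -0.2924  0.1095] o [-180.     0.    96.8] F [-0.4  0.8  0.4] op 0.0459 gf 39.9
lifted 7.2 p [ 0.3922 -0.2924  0.2191] o [-1.799e+02 -1.000e-01  9.680e+01] F [-0.1 -0.3 -2.4] op 0.0458 gf 39.9
```

Run:
```python
from h import *
y=.0474
go(.495,y,.22,-.1,speed=.22); 
go(.495,y,.1038,-.1,speed=.12); r.wait(.2); s=st("pre")
go(.56,y,.1038,-.1,speed=.08); st("mouth")
for x in(.58,.592,.598,.6035,.6055):
    go(x,y,.1038,-.1,speed=.04); s=st(x)
    if s["contact_force"][0]<-25: break
import cv2
for n in("scene","top"): s=snapshot(n);np.save(n+"_a.npy",s["frame"]);
f=np.load("top_a.npy")[150:250,200:320,::-1];g=np.load("scene_a.npy")[130:230,260:380,::-1]
cv2.imwrite("pics/a.png",np.hstack([cv2.resize(i,(400,340),interpolation=cv2.INTER_CUBIC) for i in(f,g)]))
```

```text
pre 10.3 p [0.4952 0.0474 0.1047] o [179.9  -0.   89.9] F [ 0.1 -0.  -1.9] op 0.0457 gf 39.9
mouth 11.2 p [0.5602 0.0475 0.1038] o [179.9  -0.   89.9] F [ 0.2  0.6 -3.7] op 0.0457 gf 39.9
0.58 11.9 p [0.5805 0.0474 0.1039] o [179.9  -0.   89.9] F [ 1.9  0.5 -2.1] op 0.0455 gf 39.9
0.592 12.3 p [0.5924 0.0474 0.1038] o [179.9   0.   89.9] F [ 0.6  0.2 -2.7] op 0.0457 gf 39.9
0.598 12.6 p [0.5983 0.0474 0.1038] o [180.    0.   89.9] F [ 1.3  0.  -2.5] op 0.0458 gf 39.9
0.6035 12.9 p [0.6036 0.0474 0.1039] o [-180.    -0.    89.9] F [-2.4  1.6 -1.1] op 0.0457 gf 39.9
0.6055 13.2 p [0.6045 0.0475 0.1038] o [-179.7    0.    89.9] F [-8.4  0.5  3.3] op 0.0454 gf 39.9
```

View pics/a.png

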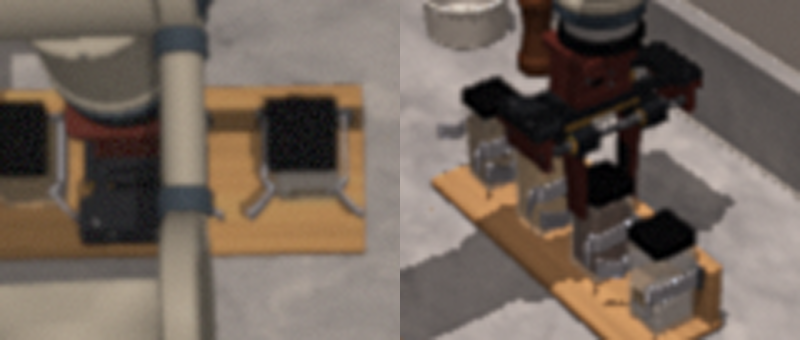

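The scene view shows the new jar between the jaws of clip 3, in line with its neighbours. I'll push a little more to tell the jaw peak from the board.

Run:
```python
from h import *
y=.0474
for x in(.607,.6085,.610):
    go(x,y,.1038,-.1,speed=.03); s=st(x)
    if s["contact_force"][0]<-22: break
r.wait(.2); s=st("hold")
```

```text
0.607 13.5 p [0.6052 0.0475 0.1038] o [-179.5    0.    89.9] F [-15.7   1.4   5.1] op 0.0457 gf 39.9
0.6085 13.8 p [0.6059 0.0475 0.1039] o [-179.3    0.    89.9] F [-22.5   0.9   8.9] op 0.0459 gf 39.9
hold 14.0 p [0.6059 0.0475 0.1039] o [-179.4    0.    89.9] F [-21.9  -0.4   8.1] op 0.0457 gf 39.9
```

The push reached 22 N, well above the 12 N peak, and it was stiff, so the jar is against the board. I'll back off, lower, release, and pull the low jar.

Run:
```python
from h import *
y=.0474
go(.6042,y,.1025,-.1,speed=.03); st("relax"); r.let_go(); st("rel")
go(.6042,y,.18,-.1,speed=.15)
x,y=.6038,-.0439
go(x,y,.18,-.1,speed=.2); go(x,y,.1015,-.1,speed=.12); st("at low")
r.grab(40); st("grab")
go(x,y,.1035,-.1,speed=.03); st("up2")
for X in(.598,.585,.56,.53): go(X,y,.1035,-.1,speed=.06); s=st(X)
go(.500,y,.1035,-.1,speed=.15);go(.500,y,.215,-.1,speed=.15); st("lift")
import cv2
s=snapshot("scene")["frame"]; t=snapshot("top")["frame"]
cv2.imwrite("pics/b.png",np.hstack([cv2.resize(i[...,::-1],(400,340),interpolation=cv2.INTER_CUBIC) for i in(t[150:250,200:320],s[130:270,260:400])]))
```

```text
relax 14.3 p [0.6038 0.0474 0.103 ] o [-179.9   -0.    89.9] F [-6.3  0.9  3. ] op 0.0458 gf 39.9
rel 15.1 p [0.6042 0.0474 0.1025] o [180.   -0.   89.9] F [ 0.6  0.  -0.8] op 0.088 gf 0.0
at low 17.1 p [ 0.604  -0.0437  0.1024] o [179.9   0.   89.9] F [-0.   0.6  1. ] op 0.0876 gf 0.0
grab 17.9 p [ 0.6033 -0.0439  0.1015] o [-179.9    0.    89.9] F [-5.2  0.1  3.7] op 0.046 gf 40.0
up2 18.1 p [ 0.6034 -0.0439  0.1027] o [-179.8   -0.    89.9] F [-5.4 -0.5 -1.6] op 0.0461 gf 40.0
0.598 18.4 p [ 0.5982 -0.0439  0.1039] o [179.9   0.   89.9] F [ 0.5 -0.8 -1.6] op 0.046 gf 40.0
0.585 18.7 p [ 0.5845 -0.0439  0.1037] o [-180.     0.    89.9] F [-0.4  0.6 -0.4] op 0.0458 gf 40.0
0.56 19.3 p [ 0.5595 -0.0439  0.1034] o [-179.9   -0.    89.9] F [-2.1  0.1 -1.1] op 0.0459 gf 40.0
0.53 19.9 p [ 0.5299 -0.0439  0.1036] o [180.    0.   89.9] F [-0.4 -0.1 -0.1] op 0.0461 gf 40.0
lift 21.2 p [ 0.5001 -0.0439  0.2137] o [-179.9   -0.    89.9] F [-0.5  0.2 -1.9] op 0.046 gf 40.0
```

View pics/b.png

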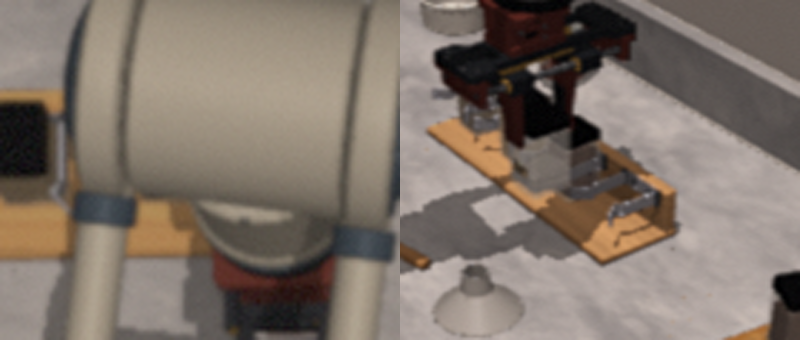

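The held jar is clear with a label, and clip 4 is empty. I'll stand it on the tray at (.44, -.298), then take tL to clip 4.

Run:
```python
from h import *
go(.44,-.298,.215,-.1,speed=.2); go(.44,-.298,.125,-.1,speed=.15); go(.44,-.298,.1098,-.1,speed=.03); r.wait(.2); st("down")
go(.44,-.298,.1088,-.1,speed=.03); st("touch"); r.let_go(); st("rel")
go(.44,-.298,.2,-.1,speed=.15)
j=np.degrees(-.374); x,y=.5945,-.3168
go(x,y,.2,j,speed=.2); go(x,y,.1095,j,speed=.12); st("at"); r.grab(40); st("grab")
go(x,y,.22,j,speed=.15); st("lift")
y=-.0439
go(.50,y,.22,-.1,speed=.2); go(.50,y,.1038,-.1,speed=.12); r.wait(.2); st("pre")
for X in(.56,.58,.592,.598,.6035,.6055,.607,.6085):
    go(X,y,.1038,-.1,speed=.05); s=st(X)
    if s["contact_force"][0]<-21: break
go(.6037,y,.1025,-.1,speed=.03); st("relax"); r.let_go(); st("rel")
go(.6037,y,.2,-.1,speed=.15); go(.45,.0,.3,-.1,speed=.25); r.reach([.223,.557,.405],[180,0,158.2]); st("home")
F={n:np.mean([snapshot(n)["frame"] for _ in range(4)],0)[:,:,::-1] for n in("scene","top")}
for n in F: np.save(n+"_avg.npy",F[n])
import cv2
cv2.imwrite("pics/c.png",np.hstack([cv2.resize(np.clip(i*1.3,0,255).astype(np.uint8),(400,400),interpolation=cv2.INTER_CUBIC) for i in(F["top"][130:330,120:460][:, :],F["scene"][140:340,250:450])]))
```

```text
down 24.4 p [ 0.44   -0.298   0.1097] o [-180.    -0.    89.9] F [-0.   0.6 -0.7] op 0.0464 gf 40.0
touch 24.6 p [ 0.44   -0.298   0.1095] o [180.    0.   89.9] F [-1.9  1.6  4.4] op 0.046 gf 40.0
rel 25.4 p [ 0.44   -0.298   0.1088] o [180.   -0.   89.9] F [-0.4 -0.6  0.6] op 0.088 gf 0.0
at 28.0 p [ 0.5946 -0.3169  0.1108] o [179.9   0.   68.6] F [ 0.1 -0.1  0.5] op 0.0877 gf 0.0
grab 28.7 p [ 0.5945 -0.3168  0.1095] o [-180.    -0.    68.6] F [0.3 0.9 0.1] op 0.0457 gf 39.8
lift 29.6 p [ 0.5945 -0.3168  0.2184] o [-179.9   -0.    68.6] F [ 0.  -0.3 -1.7] op 0.0458 gf 39.8
pre 32.5 p [ 0.5002 -0.0439  0.1047] o [179.9   0.   89.9] F [-0.8  0.4 -2.3] op 0.046 gf 39.8
0.56 33.9 p [ 0.5601 -0.0439  0.1039] o [179.9  -0.   89.9] F [ 0.9  0.8 -3.6] op 0.046 gf 39.8
0.58 34.4 p [ 0.5806 -0.0439  0.104 ] o [179.9   0.   89.9] F [ 1.  -0.5 -2.9] op 0.0459 gf 39.8
0.592 34.8 p [ 0.5925 -0.0439  0.1038] o [179.9  -0.   89.9] F [ 1.9  1.1 -2.7] op 0.0457 gf 39.8
0.598 35.1 p [ 0.5984 -0.0439  0.1038] o [179.9   0.   89.9] F [ 1.1  0.3 -2.3] op 0.0461 gf 39.8
0.6035 35.3 p [ 0.6033 -0.0439  0.1039] o [-179.9   -0.    89.9] F [-5.   0.5  0.2] op 0.0462 gf 39.8
0.6055 35.6 p [ 0.6042 -0.0439  0.1039] o [-179.6   -0.    89.9] F [-11.3   1.7   3.8] op 0.0461 gf 39.8
0.607 35.8 p [ 0.605  -0.0438  0.1039] o [-179.5   -0.    89.9] F [-18.7   2.4   8.1] op 0.0461 gf 39.8
0.6085 36.1 p [ 0.6057 -0.0438  0.1039] o [-179.3   -0.    89.9] F [-23.3   2.   10.8] op 0.0457 gf 39.9
relax 36.4 p [ 0.6033 -0.0439  0.1031] o [-179.9    0.    89.9] F [-7.1  0.   2. ] op 0.046 gf 39.9
rel 37.2 p [ 0.6037 -0.0439  0.1025] o [180.    0.   89.9] F [0.1 0.1 0.4] op 0.088 gf 0.0
home 41.1 p [0.2239 0.5565 0.2423] o [180.    0.  158.1] F [-0.2  0.5  0.2] op 0.088 gf 0.0
```

View pics/c.png

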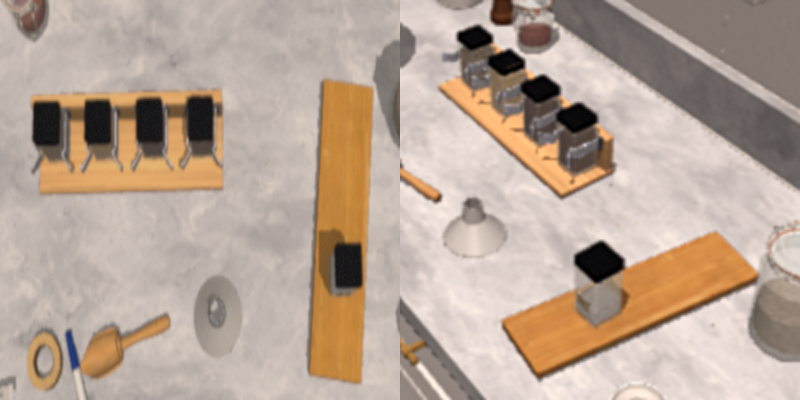

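Run:
```python
from fit import *
V={n:View(np.load(n+"_avg.npy"),dict(np.load(n+"0.npz"))) for n in("scene","top")}
for n,p in dict(j1=[.604,.231,.111,0],j2=[.604,.139,.111,0],j3=[.604,.0474,.111,0],j4=[.604,-.043,.111,0],low=[.44,-.298,.119,0]).items():
    print(n,fit([V["top"],V["scene"]],p,dims=(.042,.042,.012)))
```

```text
j1 (array([ 0.60423876,  0.23097842,  0.10895547, -0.01990038]), np.float64(43.466549170457945))
j2 (array([0.60371332, 0.1393149 , 0.10917648, 0.00143921]), np.float64(99.66786997655815))
j3 (array([0.60290433, 0.04699627, 0.10965059, 0.01202688]), np.float64(90.16780133976248))
j4 (array([ 0.60254234, -0.0438726 ,  0.1094572 , -0.01034087]), np.float64(60.90862575558546))
low (array([ 0.44107543, -0.29806119,  0.1158525 ,  0.00445904]), np.float64(13.733208334668289))
```

The final views show four jars in line in the rack and the labelled low jar upright on the tray. Fitted positions are within about 1 mm of home and the heights match the neighbours.

```bash
python3 -c "
from station import r, probe_bus, snapshot
print(r.hand_in())"
```

```text
the job is handed in; nothing more can be done
None
```

The job is handed in (no verdict was returned): the low jar stands on the tray, both full jars are pressed home in clips 3 and 4, and the other two jars are still in their clips.

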